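Stand the fallen tumbler up in its lane on the station tray

TASK

The teal tool tumbler has fallen over in its lane on the grey station tray. Stand it upright again, mouth up, on the empty round mark just beyond its base, and leave its three neighbours on the tray standing where they are.

Things in the scene. Friction and masses are not known exactly. Their poses are not given: they have to be found in the camera images.
- tumbler_mid (a point): Teal open tumbler, straight round cup 95 mm tall, 68 mm across, wall 3 mm, bottom 4 mm, empty, about 0.12 kg, loose, lying on its side on the tray (axis 34 mm above it), mouth to the robot's left (about world +y). Point on its axis, 47.5 mm from bottom and from mouth. z axis: along the tumbler from bottom to mouth, level now, up when it stands.
- mark_a (a point): Centre of one of the two front round marks (white ring 88 mm across) on the grey tray (fixed, 330 x 186 mm, upper face 12 mm above the worktop; the point lies on it). x points down the lane (about world -y), y across to the other lane, z up. mark_a is 95 mm to +y of mark_b; the dropper bottle stands on one, the other is empty.
- mark_b (a point): Centre of the other front round mark, same axes as mark_a. The fallen tumbler's bottom lies 30 to 46 mm short (-x) of the empty mark's centre, so turning it up over the lower edge of its bottom brings it down on or near the mark. Wall shelves hang 0.50 m above the worktop, over all beyond x = 0.58.
- dropper_bottle: Amber dropper bottle with a black top, 33 mm across, 102 mm tall, loose, standing on the front mark of the other lane, 95 mm beside the tumbler's. Origin at the centre of its underside, z up.
- bud_jar: Clear jar of cotton buds, 77 mm across, 80 mm tall, loose, standing on one of the two rear marks, which are 115 mm behind the front marks. Origin at the centre of its underside, z up.
- grey_tumbler: Grey tumbler of the same size as the teal one, loose, standing mouth up on the other rear mark. Origin at the centre of its underside, z up.
Not all that is in view belongs to the job. Leave any red or yellow look-alike of the part that bears tumbler_mid alone.

How it is judged:
By the outcome, as a careful person would: the job done as asked, in the order asked, and still so for the second after the job is handed in, with the robot touching nothing.
It also fails if it takes over 35 s, if anything falls off the work surface, if the arm or the gripper's body presses on something with over 40 N, if the wrist force passes 120 N, or if a joint passes its speed limit or range.

ROBOT

A 6-joint arm with a two-finger parallel gripper is mounted at the origin on a cart in front of the work surface, level with it; the furniture and walls round the work are solid. World frame = base frame: x ahead of the robot, y to its left, z up, the work surface at z = 0. Lengths are in m, angles in degrees, forces in N, time in s.
With the tool pointing down it reaches from about 0.3 to 0.75 m from the base axis. Payload 8.5 kg.
Tool frame: the origin (TCP) lies between the finger pads; the fingertips stand 17 mm ahead of it and the grasp point (between the pads) lies 2 mm behind it; z points along the fingers, y is the direction in which the jaws open and shut (so a half turn about z gives the same grasp; the last joint's range is limited). The gripper opens to 85 mm and grips with 20 to 120 N. Pads are 22 mm wide; open, the fingers measure 114 mm over their backs; the gripper's body (76 mm by 85 mm) begins 54 mm behind the grasp point. The pads swing forward as they close: fully open they stand 13 mm farther back than shut.
Start: joints at [-81.263, 21.807, 74.336, -0, 83.858, -12.336], TCP at [0.198, -0.513, 0.248] pointing down, gripper open.
Joint ranges: [-178.18, 178.18], [-50.72, 133.34], [12.68, 142.11], [-81.47, 261.47], [9.98, 163.14], [-165.26, 165.26]. Speed limits (degrees/s): [136.94, 136.94, 180, 180, 180, 180].

INTERFACE

Orientations are given as a 3x3 rotation matrix whose columns are the frame's x, y, z axes.
In Python, from rig import readout, eyes, env gives the robot as it stands.
- The arm moves only by the tool arm_command, never from a script. Its argument "rows" is text: rows parted by semicolons, each of 7 numbers parted by spaces: the closure, from 0 (fully open) to 1 (shut), then the shift along the tool's x, y, z in mm, then the turn, a rotation vector about the tool's x, y, z in degrees. In form: grip dx dy dz rx ry rz; .... A call has 1 to 5 rows; each row shifts and turns the commanded pose from where the row before left it, along the tool's axes as they then stand; what a row does not reach is not made up. A row lasts 1/12 s, in which the tool goes at most 41.7 mm and 7.16 degrees, less where a joint would pass 70% of its speed; a pose out of reach is approached as far as the arm can. A call with a gripper value outside its range is refused whole. The fingers move at their own pace and stop on an object; "squeeze" is the grip in N (left out, the last holds). Time passes only in rows, so rows that do not move let the fingers close. It gives the time, the measured TCP pose, the force and the opening at its end, in the units of the state.
- readout.observe(): the state, without advancing time (a new reading comes with each control period).
- eyes.get_image(name): name is "scene" or "top" or "wrist"; returns the picture (400x640x3 uint8, red, green, blue); there is no depth.
- eyes.camera_model(name): a dict with "mtx" (3x3 intrinsics, pixels), "view" (4x4, takes a point from world to camera coordinates). Camera axes: x right, y up, looking along -z (the intrinsics and any distortion apply to the point x, -y, -z); pixel columns grow to the right and rows downward; lengths in m; the calibration is good to about 2 mm. The wrist camera is an equidistant fisheye: a pixel r from the principal point sees the ray r / f radians off the axis. A picture is of the moment at which its call begins: read the wrist's pose just before it. camera_model takes no time and is no camera call; for the wrist camera it gives the pose at the moment of the call.
- env.close_job(): hands the job in, once; it reports no verdict.
The state is a dict: "time_s": time; "q": joint angles; "qvel": joint speeds; "joint_efforts": joint torques, N m; "position": TCP position; "tool_rot": TCP orientation; "ft_force": force on the tool from outside, world axes, zero at the start; "wrist_torque": the same for the moment, N m; "grip_width": finger opening in m.
Only numpy, scipy, OpenCV 4.12 (cv2) and the standard library are available. Lean on these libraries where they do the work, as an engineer would, in place of code of your own. Each camera call takes 0.05 s, during which the arm holds its last target. There are 200 camera calls.

## Working session

There is one attempt and no reset: what is moved stays moved. The work goes in short steps, Python scripts to look and compute and a tool call to move; the robot and the scene stay as the last step left them, time stands still between calls to the robot, and variables do not carry over. Pictures are saved under pics/ and viewed, about 8 in all and at most 12, crops included, and the job is handed in when it is done.

Besides the shell and the picture viewer there is one more tool, called after ">>>" as a command line: name --argument value ..., lists and objects as JSON in quotes. arm_command: Moves the arm, as the interface text tells. Its arguments: {"type":"object","properties":{"rows":{"type":"string"},"squeeze":{"type":"number"}},"required":["rows"]}

```bash
ls; mkdir -p pics
python3 - <<'E'
from rig import readout, eyes, env
import cv2, numpy as np
s=readout.observe(); print({k:np.round(v,3).tolist() for k,v in s.items()})
for n in("scene","top"):
    im=eyes.get_image(n); cv2.imwrite(f"pics/{n}0.png",im[:,:,::-1]); m=eyes.camera_model(n); print(n,{k:np.round(v,3).tolist() if not isinstance(v,str) else v for k,v in m.items()})
E
```

```text
pics
{'time_s': 0.0, 'q': [-81.262, 21.842, 74.385, -0.001, 83.858, -12.333], 'qvel': [-0.048, -0.04, -0.053, 0.042, -0.014, -0.084], 'joint_efforts': [0.002, -44.846, -23.128, -0.0, 0.005, -0.0], 'position': [0.198, -0.513, 0.248], 'tool_rot': [[0.933, 0.36, -0.0], [0.36, -0.933, 0.001], [0.0, -0.001, -1.0]], 'ft_force': [-0.597, -0.224, -0.028], 'wrist_torque': [-0.052, -0.011, -0.012], 'grip_width': 0.086}
scene {'mtx': [[426.691, 0.0, 318.117], [0.0, 426.691, 199.867], [0.0, 0.0, 1.0]], 'view': [[-0.435, -0.9, -0.019, -0.112], [0.565, -0.289, 0.773, -0.429], [-0.701, 0.325, 0.634, -0.653], [0.0, 0.0, 0.0, 1.0]]}
top {'mtx': [[382.304, 0.0, 315.563], [0.0, 382.304, 206.055], [0.0, 0.0, 1.0]], 'view': [[-0.003, -1.0, -0.011, -0.361], [0.987, -0.005, 0.161, -0.473], [-0.161, -0.01, 0.987, -0.978], [0.0, 0.0, 0.0, 1.0]]}
```

View pics/top0.png

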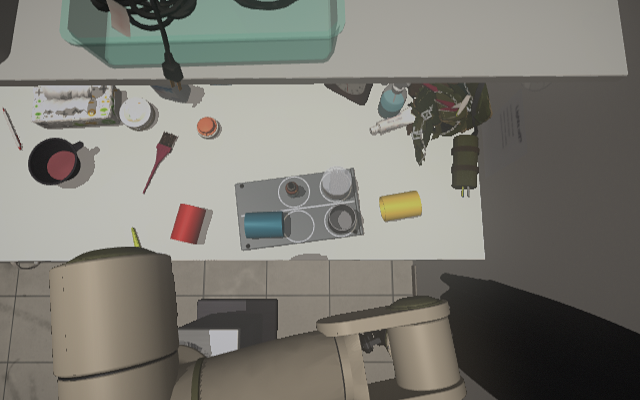

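View pics/scene0.png

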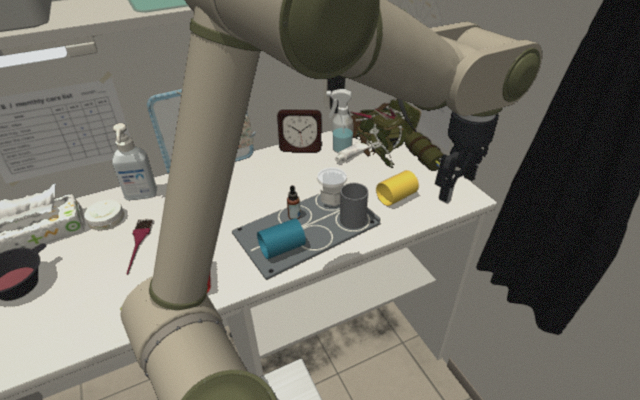

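The top view shows the teal tumbler lying at about (264,224) with its bottom to the right at u≈283. The empty ring is at (299,226), the grey tumbler at (342,220), the bottle at (293,188) and the jar at (337,183). The scene view agrees.

```bash
cat > h.py <<'E'
import numpy as np, cv2
from rig import readout, eyes, env
def ray(m,uv):
    K=m["mtx"];V=np.array(m["view"]);R=V[:3,:3];t=V[:3,3]
    uv=np.atleast_2d(uv).astype(float);K=np.array(K)
    d=np.c_[(uv[:,0]-K[0,2])/K[0,0],-(uv[:,1]-K[1,2])/K[1,1],-np.ones(len(uv))]
    return -R.T@t,d@R
def cast(m,uv,z):
    C,d=ray(m,uv);return C+d*((z-C[2])/d[:,2])[:,None]
def proj(m,P):
    K=np.array(m["mtx"]);V=np.array(m["view"]);p=np.atleast_2d(P)@V[:3,:3].T+V[:3,3]
    return np.c_[K[0,0]*p[:,0]/-p[:,2]+K[0,2],K[1,1]*p[:,1]/p[:,2]+K[1,2]]
E
python3 - <<'E'
from h import *
for n,roi in(("top",(225,160,370,260)),("scene",(225,170,390,275))):
    m=eyes.camera_model(n); im=cv2.imread(f"pics/{n}0.png"); hsv=cv2.cvtColor(im,cv2.COLOR_BGR2HSV)
    x0,y0,x1,y1=roi
    mk=cv2.inRange(hsv,(90,90,30),(110,255,255)); z=np.zeros_like(mk); z[y0:y1,x0:x1]=mk[y0:y1,x0:x1]
    cs,_=cv2.findContours(z,0,2); c=max(cs,key=cv2.contourArea); r=cv2.minAreaRect(c); b=cv2.boxPoints(r)
    print(n,"cam",ray(m,[[0,0]])[0].round(3),"teal rect",r,cv2.contourArea(c))
    print(b.round(1).tolist(),cast(m,b,.046).round(4).tolist(),"ctr",cast(m,[r[0]],.046).round(4))
    g=cv2.cvtColor(im,cv2.COLOR_BGR2GRAY)
    if n=="top":
        e=cv2.inRange(hsv,(0,0,150),(180,60,255)); q=np.zeros_like(e); q[205:246,281:318]=e[205:246,281:318]
        v,u=np.nonzero(q); W=cast(m,np.c_[u,v],.012)[:,:2]
        for it in range(6):
            A=np.c_[2*W,np.ones(len(W))]; s=np.linalg.lstsq(A,(W**2).sum(1),rcond=None)[0]; rad=np.sqrt(s[2]+s[0]**2+s[1]**2)
            k=abs(np.linalg.norm(W-s[:2],axis=1)-rad); print(len(W),s[:2].round(4),rad.round(4)); W=W[k<max(.004,2*np.median(k))]
        # tray mask corners
        t=cv2.inRange(g,70,140);
        print("corners guess",cast(m,[[235,184],[354,168],[363,236],[241,250]],.012).round(3).tolist())
    s=4; cr=cv2.resize(im[y0:y1,x0:x1],None,fx=s,fy=s,interpolation=cv2.INTER_CUBIC)
    cv2.polylines(cr,[((b-[x0,y0]+.5)*s).astype(int)],1,(0,255,0),1); cv2.imwrite(f"pics/c_{n}.png",cr)
E
```

```text
top cam [ 0.308 -0.373  1.037] teal rect ((263.0, 224.5), (19.0, 36.0), 90.0) 617.5
[[245.0, 215.0], [281.0, 215.0], [281.0, 234.0], [245.0, 234.0]] [[0.4468, -0.1777, 0.046], [0.4463, -0.2722, 0.046], [0.3965, -0.2728, 0.046], [0.3969, -0.179, 0.046]] ctr [[ 0.4215 -0.2255  0.046 ]]
292 [ 0.4224 -0.3206] 0.0509
259 [ 0.4219 -0.3203] 0.0505
227 [ 0.422  -0.3222] 0.0509
194 [ 0.4226 -0.3261] 0.0521
162 [ 0.4228 -0.3286] 0.0525
141 [ 0.4229 -0.3297] 0.0528
corners guess [[0.538, -0.141, 0.012], [0.581, -0.469, 0.012], [0.393, -0.489, 0.012], [0.357, -0.163, 0.012]]
scene cam [-0.264 -0.012  0.743] teal rect ((281.218994140625, 238.10218811035156), (28.535545349121094, 45.7935676574707), 70.01689910888672) 1187.5
[[254.8000030517578, 232.5], [297.8999938964844, 216.89999389648438], [307.6000061035156, 243.6999969482422], [264.6000061035156, 259.29998779296875]] [[0.465, -0.1833, 0.046], [0.4697, -0.2965, 0.046], [0.3749, -0.2793, 0.046], [0.3739, -0.1742, 0.046]] ctr [[ 0.4192 -0.2321  0.046 ]]
```

View pics/c_top.png

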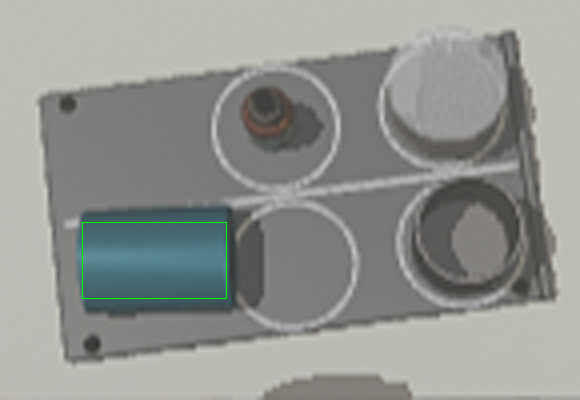

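The crop (4x, offset 225,160) shows the empty ring centred near (294,264) and the tumbler spanning about 80–235 × 206–312. My mask clipped its dark edges, so one refined fit follows.

Run:
```python
from h import *
m=eyes.camera_model("top"); im=cv2.imread("pics/top0.png").astype(int)
sat=(im[:,:,0]-im[:,:,2])   # b-r
z=np.zeros(sat.shape,np.uint8); z[205:245,238:290]=(sat[205:245,238:290]>14)*255
v,u=np.nonzero(z); print("bbox",u.min(),u.max(),v.min(),v.max(),len(u))
cols=np.arange(249,280); up=np.array([v[u==c].min()-.5 for c in cols]); dn=np.array([v[u==c].max()+.5 for c in cols])
rows=np.arange(214,236); le=np.array([u[v==r].min()-.5 for r in rows]); ri=np.array([u[v==r].max()+.5 for r in rows])
print("left",le.min(),np.median(le),"right",ri.max(),np.median(ri), "width",(dn-up).mean())
mid=cast(m,np.c_[cols,(up+dn)/2],.046); p=np.polyfit(mid[:,1],mid[:,0],1); print("axis: x at y=-.23",np.polyval(p,-.23).round(4),"slope",p[0],"deg",np.degrees(np.arctan(p[0])))
vm=np.interp(263,cols,(up+dn)/2)
# left end (mouth) camera at y=-.373: mouth upper edge visible / bottom-disc
print("mouth y hi/axis",cast(m,[[np.median(le),vm]],.08)[0,1],cast(m,[[np.median(le),vm]],.046)[0,1],"bottom y z.08/.046/.012",[cast(m,[[np.median(ri),vm]],h)[0,1].round(4) for h in(.08,.046,.012)])
g=cv2.cvtColor(im.astype(np.uint8),cv2.COLOR_BGR2GRAY); th=cv2.morphologyEx(g,cv2.MORPH_TOPHAT,np.ones((7,7)))
rng=np.random.default_rng(0)
from scipy.optimize import least_squares
for nm,uv in(("empty",(298.2,226)),("bottle",(294,191.5)),("greyring",(340,221))):
    c=cast(m,[uv],.012)[0,:2]
    v,u=np.nonzero(th>25); W=cast(m,np.c_[u,v],.012)[:,:2]; w=th[v,u]
    for tol in(.007,.005,.004):
        k=abs(np.linalg.norm(W-c,axis=1)-.0425)<tol
        s=least_squares(lambda p:(np.linalg.norm(W[k]-p[:2],axis=1)-p[2])*np.sqrt(w[k]),[*c,.0425],loss="soft_l1",f_scale=.01); c=s.x[:2]
    print(nm,s.x.round(4),k.sum())
```

```text
bbox 244 282 211 237 945
left 243.5 243.5 right 282.5 281.5 width 25.096774193548388
axis: x at y=-.23 0.422 slope -0.04068945897389068 deg -2.330048935861789
mouth y hi/axis -0.1812125608097698 -0.17441144261439456 bottom y z.08/.046/.012 [np.float64(-0.2772), np.float64(-0.2738), np.float64(-0.2704)]
empty [ 0.4219 -0.3142  0.0425] 142
bottle [ 0.5155 -0.3023  0.0424] 142
greyring [ 0.4378 -0.4289  0.0432] 152
```

```bash
cat >> h.py <<'E'
from scipy.spatial.transform import Rotation as Ro
a=np.array([-.04,1,0]);a/=np.linalg.norm(a)      # tumbler axis, bottom->mouth
def tool(tilt,a=a):                                # tool z = down, tilted by tilt deg towards -a ; y across
    z=-np.sin(np.radians(tilt))*a+[0,0,-np.cos(np.radians(tilt))]; y=np.cross(a,[0,0,1]); return np.c_[np.cross(y,z),y,z]
def plan(p0,R0,p1,R1,n):
    p0,p1=map(np.array,(p0,p1)); rv=Ro.from_matrix(np.array(R0).T@R1).as_rotvec(degrees=True)
    for i in range(n):
        R=np.array(R0)@Ro.from_rotvec(rv*i/n,degrees=True).as_matrix()
        print((R.T@(p1-p0)*1000/n).round(1),(rv/n).round(2))
E
python3 - <<'E'
from h import *
s=readout.observe()
plan(s["position"],s["tool_rot"],[.42,-.13,.248],tool(0),12)
print(tool(0),tool(55))
E
```

```text
[ 28.8 -23.1   0. ] [-0.   -0.   -5.93]
[ 31. -20.   0.] [-0.   -0.   -5.93]
[ 32.9 -16.7   0. ] [-0.   -0.   -5.93]
[ 34.5 -13.2   0. ] [-0.   -0.   -5.93]
[35.6 -9.6  0. ] [-0.   -0.   -5.93]
[36.4 -5.9  0. ] [-0.   -0.   -5.93]
[36.8 -2.1 -0. ] [-0.   -0.   -5.93]
[36.9  1.8 -0. ] [-0.   -0.   -5.93]
[36.5  5.6 -0. ] [-0.   -0.   -5.93]
[35.7  9.3 -0. ] [-0.   -0.   -5.93]
[34.6 13.  -0. ] [-0.   -0.   -5.93]
[33.  16.5 -0. ] [-0.   -0.   -5.93]
[[-0.03996804  0.99920096  0.        ]
 [ 0.99920096  0.03996804  0.        ]
 [ 0.         -0.         -1.        ]] [[-0.02292473  0.99920096  0.0327399 ]
 [ 0.57311813  0.03996804 -0.81849751]
 [-0.81915204 -0.         -0.57357644]]
```

>>> arm_command --rows "0 29 -23 0 0 0 -5.9; 0 31 -20 0 0 0 -5.9; 0 33 -17 0 0 0 -5.9; 0 34.5 -13 0 0 0 -5.9; 0 35.5 -9.5 0 0 0 -5.9" --squeeze 30

```text
time_s: 0.52
position: [0.2913, -0.352, 0.2481]
tool_rot: [[0.631, 0.775, -0.0], [0.775, -0.631, 0.001], [0.0, -0.001, -1.0]]
ft_force: [-0.2, -0.7, 0.4]
grip_width: 0.0854
```

>>> arm_command --rows "0 36.5 -6 0 0 0 -5.9; 0 37 -2 0 0 0 -5.9; 0 37 2 0 0 0 -5.9; 0 36.5 5.5 0 0 0 -5.9; 0 35.5 9.5 0 0 0 -5.9"

```text
time_s: 0.93
position: [0.385, -0.1927, 0.2482]
tool_rot: [[0.168, 0.986, -0.0], [0.986, -0.168, 0.0], [0.0, -0.0, -1.0]]
ft_force: [1.5, -0.4, 0.1]
grip_width: 0.0854
```

>>> arm_command --rows "0 34.5 13 0 0 0 -5.9; 0 33 16.5 0 0 0 -5.9; 0 0 0 0 0 0 0; 0 0 0 0 0 0 0"

```text
time_s: 1.27
position: [0.4225, -0.1295, 0.2481]
tool_rot: [[-0.036, 0.999, -0.001], [0.999, 0.036, 0.0], [0.0, -0.001, -1.0]]
ft_force: [0.0, -0.4, 0.1]
grip_width: 0.0853
```

Run:
```python
from h import *
s=readout.observe()
plan(s["position"],s["tool_rot"],[.418,-.133,.100],tool(55),8)
```

```text
[-0.4 -0.6 18.5] [-0.02 -6.88 -0.02]
[ 1.8 -0.6 18.4] [-0.02 -6.88 -0.02]
[ 4.  -0.6 18.1] [-0.02 -6.88 -0.02]
[ 6.1 -0.6 17.5] [-0.02 -6.88 -0.02]
[ 8.2 -0.6 16.6] [-0.02 -6.88 -0.02]
[10.1 -0.6 15.5] [-0.02 -6.88 -0.02]
[11.9 -0.6 14.2] [-0.02 -6.88 -0.02]
[13.5 -0.6 12.7] [-0.02 -6.88 -0.02]
```

>>> arm_command --rows "0 -0.5 -0.5 18.5 0 -6.9 0; 0 2 -0.5 18.5 0 -6.9 0; 0 4 -0.5 18 0 -6.9 0; 0 6 -0.5 17.5 0 -6.9 0; 0 8 -0.5 16.5 0 -6.9 0"

```text
time_s: 1.68
position: [0.419, -0.1341, 0.1581]
tool_rot: [[-0.025, 1.0, 0.017], [0.831, 0.03, -0.555], [-0.555, 0.0, -0.832]]
ft_force: [-0.6, -1.4, 0.4]
grip_width: 0.0853
```

>>> arm_command --rows "0 10 -0.5 15.5 0 -6.9 0; 0 12 -0.5 14 0 -6.9 0; 0 13.5 -0.5 12.5 0 -6.7 0; 0 0 0 0 0 0 0; 0 0 0 0 0 0 0"

```text
time_s: 2.1
position: [0.4159, -0.134, 0.1132]
tool_rot: [[-0.025, 1.0, 0.007], [0.648, 0.021, -0.762], [-0.761, -0.014, -0.648]]
ft_force: [-0.0, 0.2, 0.6]
grip_width: 0.0857
```

Run:
```python
from h import *
s=readout.observe(); print(np.round(s["q"],1))
w=eyes.get_image("wrist")[:,:,::-1]; t=eyes.get_image("top")[:,:,::-1]
cv2.imwrite("pics/h1.png",np.vstack([w[:,:],t[140:300,:]]))
plan(s["position"],s["tool_rot"],[.4215,-.215,.043],tool(55),5)
```

```text
[ -9.6  28.1 111.8 -67.2  54.4  37.7]
[ 0.2  1.  21.4] [-0.27 -1.08 -0.  ]
[ 0.6  0.9 21.4] [-0.27 -1.08 -0.  ]
[ 1.   0.8 21.4] [-0.27 -1.08 -0.  ]
[ 1.4  0.7 21.4] [-0.27 -1.08 -0.  ]
[ 1.8  0.6 21.4] [-0.27 -1.08 -0.  ]
```

View pics/h1.png

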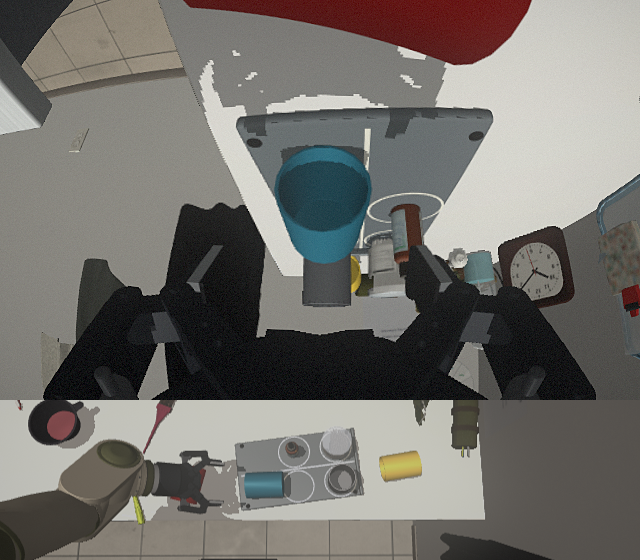

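The wrist view (upside down) shows the cup mouth at (322,200), centred between the fingers (gap centre ≈ 320). The red look-alike is close at the top of the picture. The tilt has reached only about 50°, with q4 at -67. I'll check the camera's clearance to the red tumbler before advancing.

Run:
```python
from h import *
s=readout.observe(); m=eyes.camera_model("wrist"); V=np.array(m["view"]); C=-V[:3,:3].T@V[:3,3]
R=np.array(s["tool_rot"]);p=np.array(s["position"]); print("cam",C.round(3),"in tool mm",(R.T@(C-p)*1000).round(0), p.round(4))
mt=eyes.camera_model("top"); im=cv2.imread("pics/top0.png").astype(int)
z=((im[:,:,2]-im[:,:,1]>50)*255).astype(np.uint8); z[:,:165]=0;z[:195]=0;z[250:]=0;z[:,225:]=0
v,u=np.nonzero(z); print("red px",u.min(),u.max(),v.min(),v.max(),cast(mt,[[u.min(),223],[u.max(),223],[190,v.min()],[190,v.max()]],.05).round(3).tolist())
# goals at fixed current tilt
zt=R[:,2]; g=np.array([.4213,-.211,.046])+.005*zt; print("goal",g,"cam there",C+g-p); plan(p,R,g,R,4); print("tumbler frame axis dev deg",Ro.from_matrix(R.T@tool(50)).as_rotvec(degrees=True).round(2))
# ray to cup mouth centre from wrist
```

```text
cam [0.414 0.007 0.143] in tool mm [  71.   -0. -126.] [ 0.4166 -0.1345  0.1151]
red px 171 201 204 242 [[0.426, 0.014, 0.05], [0.426, -0.064, 0.05], [0.476, -0.033, 0.05], [0.376, -0.038, 0.05]]
goal [ 0.42134781 -0.21481106  0.04276372] cam there [ 0.41832345 -0.07337123  0.07034115]
[ 0.8  0.9 27. ] [0. 0. 0.]
[ 0.8  0.9 27. ] [0. 0. 0.]
[ 0.8  0.9 27. ] [0. 0. 0.]
[ 0.8  0.9 27. ] [0. 0. 0.]
tumbler frame axis dev deg [-1.2  -0.34 -0.35]
```

The wrist camera hangs 71 mm off the tool axis, and at 50° it would pass only about 10–20 mm from the red tumbler. I'll grasp at 47°, which opens that gap.

Run:
```python
from h import *
s=readout.observe(); R1=tool(47); g=np.array([.4213,-.211,.046])+.005*R1[:,2]
print(g); plan(s["position"],s["tool_rot"],g,R1,5)
```

```text
[ 0.42144615 -0.21465385  0.04259001]
[ 0.7  0.8 21.6] [-0.24  0.53 -0.08]
[ 0.5  0.7 21.6] [-0.24  0.53 -0.08]
[ 0.3  0.6 21.6] [-0.24  0.53 -0.08]
[ 0.1  0.5 21.6] [-0.24  0.53 -0.08]
[-0.1  0.4 21.6] [-0.24  0.53 -0.08]
```

>>> arm_command --rows "0 0.7 0.8 21.6 -0.2 0.5 0; 0 0.5 0.7 21.6 -0.2 0.5 0; 0 0.3 0.6 21.6 -0.2 0.5 0; 0 0 0 0 0 0 0"

```text
time_s: 2.53
position: [0.4192, -0.1846, 0.0708]
tool_rot: [[-0.018, 1.0, 0.018], [0.666, 0.025, -0.745], [-0.746, -0.002, -0.666]]
ft_force: [-0.1, -0.9, 0.3]
grip_width: 0.0853
```

Run:
```python
from h import *
s=readout.observe(); R1=tool(47); g=np.array([.4213,-.211,.046])+.005*R1[:,2]
print(np.round(s["q"],1),s["position"]); plan(s["position"],s["tool_rot"],g,R1,3)
w=eyes.get_image("wrist")[:,:,::-1]; cv2.imwrite("pics/h2.png",w)
```

```text
[-17.2  32.9 113.8 -76.7  46.6  44.2] [ 0.41915861 -0.18464791  0.0707986 ]
[ 0.3  0.5 13.7] [-0.23  0.4  -0.17]
[ 0.2  0.5 13.7] [-0.23  0.4  -0.17]
[ 0.1  0.4 13.7] [-0.23  0.4  -0.17]
```

View pics/h2.png

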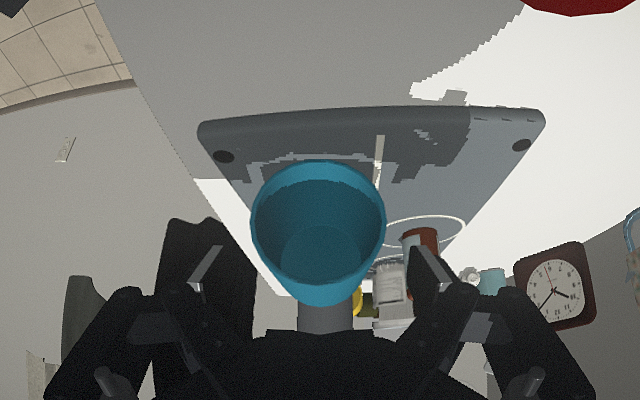

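Run:
```python
from h import *
s=readout.observe(); R1=tool(41); g=np.array([.4213,-.211,.046])+.005*R1[:,2]
print(g); plan(s["position"],s["tool_rot"],g,R1,3)
```

```text
[ 0.42143111 -0.21427767  0.04222645]
[ 0.5  0.6 14.1] [-0.22  2.42 -0.17]
[-0.1  0.5 14.2] [-0.22  2.42 -0.17]
[-0.7  0.4 14.1] [-0.22  2.42 -0.17]
```

>>> arm_command --rows "0 0.5 0.6 14 0 2.4 0; 0 0 0.5 14 0 2.4 0; 0 -0.7 0.5 14 0 2.4 0; 0 0 0 0 0 0 0; 0 0 0 0 0 0 0"

```text
time_s: 3.0
position: [0.4218, -0.2125, 0.0431]
tool_rot: [[-0.021, 1.0, 0.018], [0.752, 0.028, -0.658], [-0.658, -0.001, -0.753]]
ft_force: [-0.9, -0.2, -0.5]
grip_width: 0.0854
```

Run:
```python
from h import *
s=readout.observe(); print(np.round(s["q"],1),s["position"].round(4) if hasattr(s["position"],"round") else s["position"],np.round(s["ft_force"],1))
```

```text
[-23.6  34.1 113.1 -73.9  38.3  37.8] [ 0.4218 -0.2125  0.0431] [-0.9 -0.2 -0.5]
```

>>> arm_command --rows "1 0 0 0 0 0 0; 1 0 0 0 0 0 0; 1 0 0 0 0 0 0; 1 0 0 0 0 0 0; 1 0 0 0 0 0 0" --squeeze 25

```text
time_s: 3.42
position: [0.4217, -0.2114, 0.0426]
tool_rot: [[-0.024, 1.0, 0.018], [0.752, 0.03, -0.658], [-0.658, -0.002, -0.753]]
ft_force: [-1.3, 2.6, 6.4]
grip_width: 0.0669
```

>>> arm_command --rows "1 0 0 0 0 0 0; 1 0 0 0 0 0 0; 1 0 0 0 0 0 0"

```text
time_s: 3.67
position: [0.4217, -0.2114, 0.0426]
tool_rot: [[-0.024, 1.0, 0.018], [0.752, 0.03, -0.658], [-0.658, -0.002, -0.753]]
ft_force: [-1.8, 2.7, 7.0]
grip_width: 0.0671
```

>>> arm_command --rows "1 -5 0 -6 0 0 0; 1 -8 0 -9 0 0 0; 1 -8 0 -9 0 0 0; 1 -8 0 -9 0 0 0; 1 -5 0 -6 0 0 0"

```text
time_s: 4.08
position: [0.422, -0.2112, 0.0945]
tool_rot: [[-0.024, 1.0, 0.018], [0.753, 0.03, -0.657], [-0.657, -0.002, -0.754]]
ft_force: [0.7, 0.9, -1.0]
grip_width: 0.0668
```

Run:
```python
from h import *
s=readout.observe(); print(np.round(s["q"],1),s["position"],s["grip_width"],np.round(s["ft_force"],1))
w=eyes.get_image("wrist")[:,:,::-1];t=eyes.get_image("scene")[:,:,::-1]; cv2.imwrite("pics/l1.png",np.vstack([w[100:400,100:500],t[130:330,150:550]]))
# goal: tilt -38, above mark
p=np.array(s["position"]);R=np.array(s["tool_rot"]);R1=tool(41-80,np.array([-.08,1,0])/np.hypot(1,.08))
g=np.array([.4219,-.3142+.003,.105]); print(Ro.from_matrix(R.T@R1).as_rotvec(degrees=True)); plan(p,R,g,R1,12)
```

```text
[-23.5  27.5 110.9 -63.9  41.5  24.7] [ 0.42198813 -0.2112365   0.09454605] 0.06681002616325192 [ 0.7  0.9 -1. ]
[-0.18600541 80.07936339 -3.06774736]
[-6.8 -0.3  4.8] [-0.02  6.67 -0.26]
[-7.4 -0.3  4. ] [-0.02  6.67 -0.26]
[-7.8 -0.3  3.1] [-0.02  6.67 -0.26]
[-8.1 -0.4  2.2] [-0.02  6.67 -0.26]
[-8.3 -0.4  1.2] [-0.02  6.67 -0.26]
[-8.4 -0.4  0.3] [-0.02  6.67 -0.26]
[-8.3 -0.5 -0.7] [-0.02  6.67 -0.26]
[-8.2 -0.5 -1.7] [-0.02  6.67 -0.26]
[-7.9 -0.6 -2.6] [-0.02  6.67 -0.26]
[-7.6 -0.6 -3.5] [-0.02  6.67 -0.26]
[-7.1 -0.6 -4.4] [-0.02  6.67 -0.26]
[-6.6 -0.6 -5.2] [-0.02  6.67 -0.26]
```

View pics/l1.png

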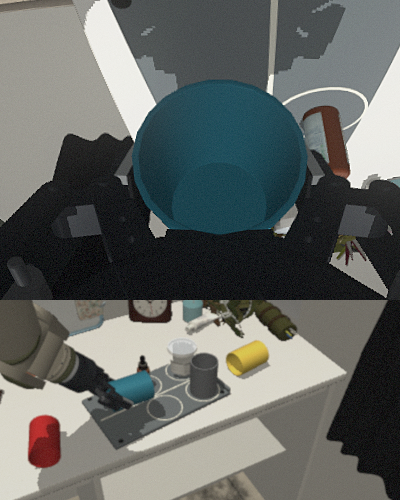

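The cup is gripped between both pads and hangs level clear of the tray. Next I turn it up while moving over to the mark.

>>> arm_command --rows "1 -7 -0.3 5 0 6.7 -0.3; 1 -7.5 -0.3 4 0 6.7 -0.3; 1 -8 -0.3 3 0 6.7 -0.3; 1 -8 -0.4 2 0 6.7 -0.3; 1 -8 -0.4 1 0 6.7 -0.3"

```text
time_s: 4.6
position: [0.4179, -0.2423, 0.097]
tool_rot: [[-0.044, 0.999, -0.019], [0.962, 0.037, -0.272], [-0.271, -0.03, -0.962]]
ft_force: [-0.1, 0.0, -0.4]
grip_width: 0.0669
```

>>> arm_command --rows "1 -8.5 -0.4 0.3 0 6.7 -0.3; 1 -8.5 -0.5 -0.7 0 6.7 -0.3; 1 -8 -0.5 -1.7 0 6.7 -0.3; 1 -8 -0.6 -2.6 0 6.7 -0.3; 1 0 0 0 0 0 0"

```text
time_s: 5.02
position: [0.4176, -0.2794, 0.1051]
tool_rot: [[-0.045, 0.998, -0.04], [0.981, 0.052, 0.189], [0.191, -0.031, -0.981]]
ft_force: [-0.5, -0.4, -0.8]
grip_width: 0.0669
```

Run:
```python
from h import *
s=readout.observe(); print(np.round(s["q"],1),s["position"],s["grip_width"],np.round(s["ft_force"],1))
p=np.array(s["position"]);R=np.array(s["tool_rot"]);print(R.round(3));R1=tool(-39,np.array([-.08,1,0])/np.hypot(1,.08))
g=np.array([.4219,-.3142+.003,.105]); plan(p,R,g,R1,5)
```

```text
[-49.9  29.4  88.9   5.5  71.7 -54.9] [ 0.41761407 -0.27939523  0.10506138] 0.06685425208827328 [-0.5 -0.4 -0.8]
[[-0.045  0.998 -0.04 ]
 [ 0.981  0.052  0.189]
 [ 0.191 -0.031 -0.981]]
[-6.3  0.5 -1.2] [-0.19  5.59 -0.44]
[-6.1  0.5 -1.8] [-0.19  5.59 -0.44]
[-5.9  0.4 -2.4] [-0.19  5.59 -0.44]
[-5.7  0.4 -3. ] [-0.19  5.59 -0.44]
[-5.4  0.4 -3.5] [-0.19  5.59 -0.44]
```

>>> arm_command --rows "1 -6.3 0.5 -1 0 5.6 -0.4; 1 -6 0.5 -2 0 5.6 -0.4; 1 -6 0.4 -2.5 0 5.6 -0.4; 1 -5.7 0.4 -3 0 5.6 -0.4; 1 -5.5 0.4 -3.5 0 5.6 -0.4"

```text
time_s: 5.43
position: [0.4219, -0.3076, 0.1052]
tool_rot: [[-0.056, 0.996, -0.07], [0.775, 0.087, 0.626], [0.63, -0.019, -0.776]]
ft_force: [0.2, 0.2, -1.3]
grip_width: 0.0671
```

>>> arm_command --rows "1 0 0 0 0 0 0; 1 0 0 0 0 0 0"

```text
time_s: 5.6
position: [0.4218, -0.3077, 0.1042]
tool_rot: [[-0.055, 0.996, -0.069], [0.777, 0.086, 0.623], [0.627, -0.019, -0.779]]
ft_force: [-0.2, -0.1, -1.3]
grip_width: 0.0669
```

Run:
```python
from h import *
s=readout.observe(); print(np.round(s["q"],1),s["position"],s["grip_width"],np.round(s["ft_force"],1))
p=np.array(s["position"]);R=np.array(s["tool_rot"]);print(R.round(3), "tilt",np.degrees(np.arctan2(R[1,2],-R[2,2])))
w=eyes.get_image("wrist")[:,:,::-1];t=eyes.get_image("scene")[:,:,::-1];cv2.imwrite("pics/scene3.png",t)
cv2.imwrite("pics/l2.png",np.vstack([w[60:400,100:500],cv2.resize(t[160:290,220:420],None,fx=2,fy=2)]))
```

```text
[-56.9  40.8  74.9  16.6  99.6 -63.9] [ 0.42177814 -0.30766398  0.10419811] 0.06688475388230881 [-0.2 -0.1 -1.3]
[[-0.055  0.996 -0.069]
 [ 0.777  0.086  0.623]
 [ 0.627 -0.019 -0.779]] tilt 38.655435153316695
```

View pics/l2.png

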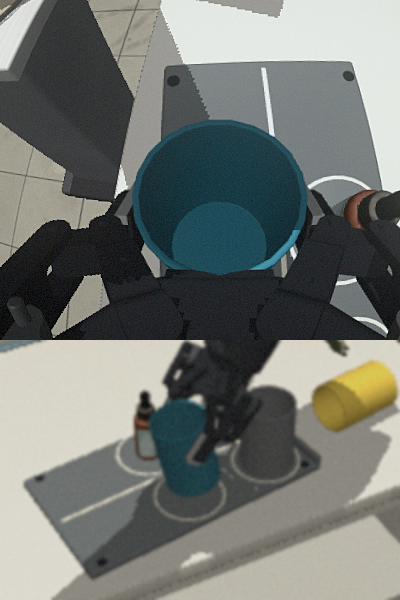

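The cup is held over the mark, leaning about 10° mouth-left. I work out where its bottom edge is, then lower it so the near edge touches and pressing down levels it.

Run:
```python
from h import *
s=readout.observe(); p=np.array(s["position"]);R=np.array(s["tool_rot"])
Rg=np.array([[-.024,1,.018],[.752,.03,-.658],[-.658,-.002,-.753]]); pg=np.array([.4217,-.2114,.0426])
ax=np.array([-.04,1,0])/np.hypot(1,.04); b=np.array([.4221,-.2285,.046])-.0475*ax
T=lambda v:Rg.T@v
bt=T(b-pg); B=p+R@bt; A=R@T(ax); up=R@T(np.array([0,0,1.])); piv=B-up*.034
print("bottom ctr",B.round(4),"axis",A.round(3),"pivot",piv.round(4))
l=np.array([.126,-.992,0]); fin=piv+l*.034; print("upright centre if turned about pivot, lowered:",fin.round(4),"along lane from mark",((fin-[.4219,-.3142,.012])@l).round(4),"across",((fin-[.4219,-.3142,.012])@[.992,.126,0]).round(4))
# scene-view check: teal mask lowest
print("up in tool",R.T@[0,0,1],"lane in tool",R.T@l,"across",R.T@[.992,.126,0])
```

```text
bottom ctr [ 0.4226 -0.3216  0.0426] axis [-0.008  0.175  0.984] pivot [ 0.4196 -0.2882  0.0366]
upright centre if turned about pivot, lowered: [ 0.4239 -0.3219  0.0366] along lane from mark 0.0079 across 0.001
up in tool [ 0.62565231 -0.01783754 -0.77989807] lane in tool [-0.77898057  0.03873938 -0.62580231] across [0.04137554 0.99906011 0.01034229]
```

>>> arm_command --rows "1 -1 0 6 0 0 0; 1 -1 0 6 0 0 0; 1 -1 0 6 0 0 0; 1 -1.5 0 6.5 0 0 0; 1 0 0 0 0 0 0"

```text
time_s: 6.12
position: [0.4204, -0.2955, 0.0835]
tool_rot: [[-0.057, 0.996, -0.068], [0.776, 0.087, 0.624], [0.628, -0.017, -0.778]]
ft_force: [-0.5, 0.0, -0.3]
grip_width: 0.0669
```

Run:
```python
from h import *
s=readout.observe(); print(np.round(s["q"],1),s["position"],s["grip_width"],np.round(s["ft_force"],1))
t=eyes.get_image("scene")[:,:,::-1];w=eyes.get_image("top")[:,:,::-1]
cv2.imwrite("pics/l3.png",np.vstack([cv2.resize(t[160:290,220:420],None,fx=3,fy=3),cv2.resize(w[160:260,225:385],(600,200*15//8))])[:600])
```

```text
[-56.4  41.6  77.6  16.9  96.2 -64.6] [ 0.42038029 -0.29546241  0.08349351] 0.06685296720731189 [-0.5  0.  -0.3]
```

View pics/l3.png

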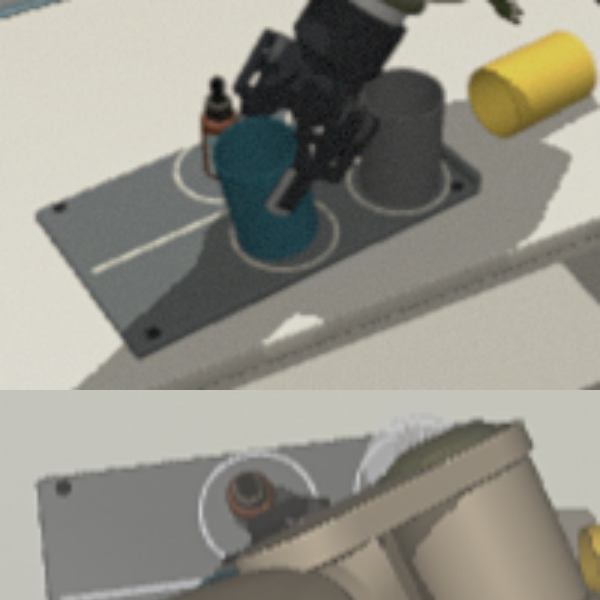

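>>> arm_command --rows "1 -1.5 0 2 0 0 0; 1 -3.4 0.1 -0.5 0 0 0; 1 -3.4 0.1 -0.5 0 0 0; 1 0 0 0 0 0 0" --squeeze 20

```text
time_s: 6.55
position: [0.4212, -0.3028, 0.0796]
tool_rot: [[-0.058, 0.996, -0.066], [0.777, 0.087, 0.624], [0.627, -0.015, -0.779]]
ft_force: [-2.4, -3.7, 17.7]
grip_width: 0.067
```

>>> arm_command --rows "1 -3.4 0.1 -0.5 0 0 0; 1 -3 0.1 0 0 0 0; 1 0 0 0 0 0 0"

```text
time_s: 6.8
position: [0.4215, -0.3083, 0.0765]
tool_rot: [[-0.058, 0.996, -0.066], [0.777, 0.087, 0.624], [0.627, -0.016, -0.779]]
ft_force: [-6.0, -4.5, 21.7]
grip_width: 0.0671
```

Run:
```python
from h import *
s=readout.observe(); print(np.round(s["q"],1),s["position"],s["grip_width"],np.round(s["ft_force"],1),np.round(s["tool_rot"],3).tolist())
t=eyes.get_image("scene")[:,:,::-1]
cv2.imwrite("pics/l4.png",cv2.resize(t[160:290,220:420],None,fx=4,fy=4))
```

```text
[-57.   42.9  76.1  16.6  96.4 -65.1] [ 0.4214847  -0.30825387  0.07647774] 0.06711270641911016 [-6.  -4.5 21.7] [[-0.058, 0.996, -0.066], [0.777, 0.087, 0.624], [0.627, -0.016, -0.779]]
```

View pics/l4.png

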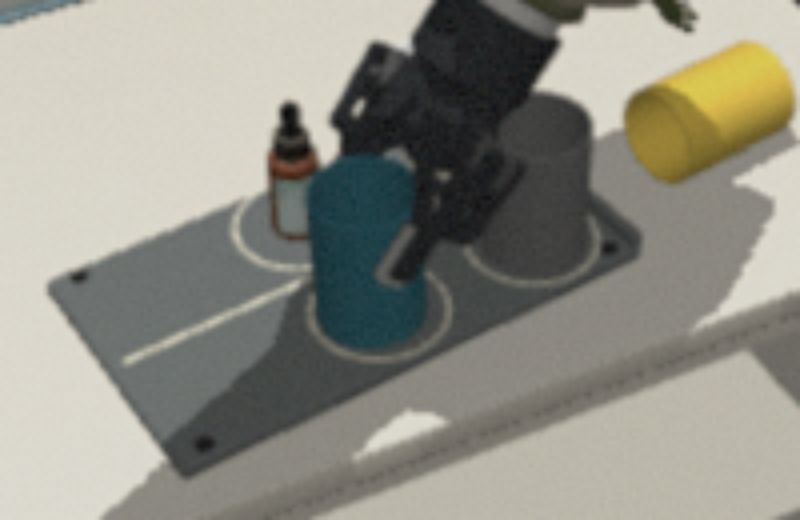

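It is almost upright and inside the ring. One more levelling nudge, then I ease off and open.

>>> arm_command --rows "1 -1.5 0 -0.6 0 0 0; 1 -1.5 0 -0.6 0 0 0; 1 0 0 0 0 0 0; 1 0.6 0 -0.8 0 0 0; 1 0 0 0 0 0 0"

```text
time_s: 7.27
position: [0.4216, -0.3097, 0.076]
tool_rot: [[-0.058, 0.996, -0.068], [0.775, 0.088, 0.626], [0.629, -0.017, -0.777]]
ft_force: [-5.1, 1.9, 16.3]
grip_width: 0.0669
```

>>> arm_command --rows "0 0 0 0 0 0 0; 0 0 0 0 0 0 0; 0 0 0 0 0 0 0; 0 0 0 0 0 0 0; 0 0 0 0 0 0 0"

```text
time_s: 7.68
position: [0.4221, -0.3105, 0.074]
tool_rot: [[-0.057, 0.996, -0.067], [0.777, 0.087, 0.624], [0.627, -0.016, -0.779]]
ft_force: [-0.9, -0.4, -0.3]
grip_width: 0.0852
```

Run:
```python
from h import *
s=readout.observe(); print(np.round(s["q"],1),s["position"],s["grip_width"],np.round(s["ft_force"],1),np.round(s["tool_rot"],3).tolist())
t=eyes.get_image("scene")[:,:,::-1]
w=eyes.get_image("wrist")[:,:,::-1]
cv2.imwrite("pics/l5.png",np.vstack([cv2.resize(t[160:290,220:420],None,fx=2,fy=2),w[60:400,100:500]]))
```

```text
[-57.1  43.2  75.8  16.5  96.4 -65.1] [ 0.42214122 -0.31050469  0.07398377] 0.08516508006018735 [-0.9 -0.4 -0.3] [[-0.057, 0.996, -0.067], [0.777, 0.087, 0.624], [0.627, -0.016, -0.779]]
```

View pics/l5.png

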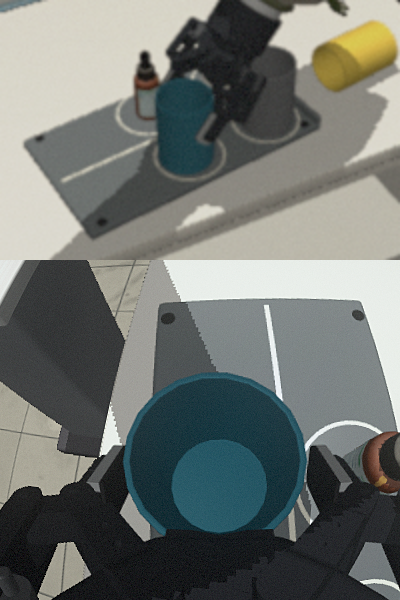

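>>> arm_command --rows "0 0 0 -5 0 0 0; 0 0 0 -10 0 0 0; 0 0 0 -20 0 0 0; 0 0 0 -25 0 0 0; 0 0 0 -30 0 0 0"

```text
time_s: 8.2
position: [0.428, -0.3667, 0.145]
tool_rot: [[-0.057, 0.996, -0.068], [0.776, 0.087, 0.625], [0.628, -0.017, -0.778]]
ft_force: [0.5, 0.2, -0.4]
grip_width: 0.0854
```

>>> arm_command --rows "0 20 0 -30 0 0 0; 0 20 0 -30 0 0 0; 0 0 -35 -10 0 0 0; 0 0 -35 -10 0 0 0; 0 0 -35 -10 0 0 0"

```text
time_s: 8.62
position: [0.3261, -0.4009, 0.2421]
tool_rot: [[-0.058, 0.996, -0.067], [0.777, 0.088, 0.623], [0.626, -0.016, -0.779]]
ft_force: [-1.1, -0.8, -0.7]
grip_width: 0.085
```

>>> arm_command --rows "0 -30 -25 0 0 0 0; 0 -30 -25 0 0 0 0; 0 -30 -25 0 0 0 0; 0 0 0 0 0 0 0"

```text
time_s: 8.95
position: [0.2535, -0.4802, 0.1826]
tool_rot: [[-0.051, 0.997, -0.065], [0.775, 0.081, 0.627], [0.63, -0.018, -0.776]]
ft_force: [0.2, 1.0, 0.4]
grip_width: 0.0856
```

Run:
```python
from h import *
s=readout.observe(); print(s["time_s"],s["position"],np.round(s["ft_force"],1))
t=eyes.get_image("scene")[:,:,::-1];w=eyes.get_image("top")[:,:,::-1];cv2.imwrite("pics/top9.png",w)
cv2.imwrite("pics/l6.png",np.vstack([cv2.resize(t[160:290,220:420],(540,351)),cv2.resize(w[160:250,225:387],(540,240))]))
m=eyes.camera_model("top")
d=w.astype(int); z=np.zeros(d.shape[:2],np.uint8); z[195:250,270:330]=((d[:,:,0]-d[:,:,2])[195:250,270:330]>14)*255
cs,_=cv2.findContours(z,0,1);c=max(cs,key=cv2.contourArea);print("teal",cv2.boundingRect(c))
```

```text
8.95 [ 0.25346735 -0.48020626  0.18255483] [0.2 1.  0.4]
teal (282, 208, 26, 28)
```

View pics/l6.png

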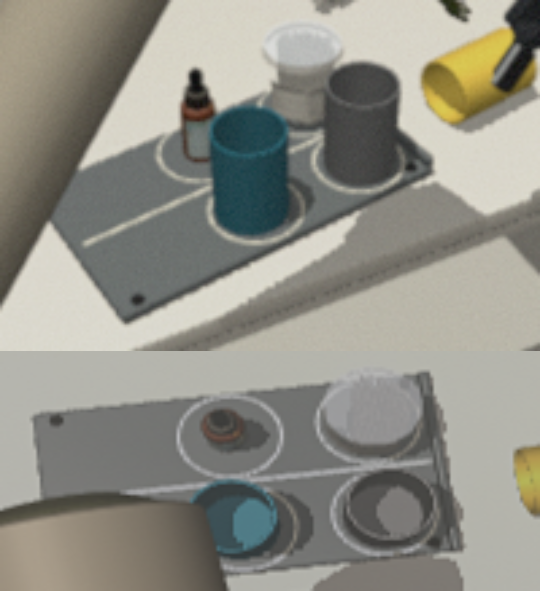

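Run:
```python
from h import *
m=eyes.camera_model("top");im=cv2.imread("pics/top9.png").astype(int)
z=((im[:,:,0]-im[:,:,2])>14); z[:,:270]=0;z[:,330:]=0;z[:195]=0;z[250:]=0
v,u=np.nonzero(z);
# right-hand rim points: silhouette on right (mouth is higher; cam lies to -y so lower wall shows) & top
for r in range(208,237,3): print(r,u[v==r].min() if (v==r).any() else None,u[v==r].max() if (v==r).any() else None,end="; ")
for uv in ((294.5,222),): print(cast(m,[uv],.107))
print("pred rim box for cup at mark / 4 / 8mm short:")
th=np.linspace(0,6.28,100)
for d in(0,.004,.008):
    c=np.array([.4219-.126*d,-.3142+.992*d])
    P=proj(m,np.c_[c[0]+.034*np.cos(th),c[1]+.034*np.sin(th),0*th+.107]);print(d,P.min(0).round(1),P.max(0).round(1))
```

```text
208 290 298; 211 285 303; 214 283 305; 217 289 307; 220 287 307; 223 288 307; 226 288 307; 229 289 305; 232 290 303; 235 291 297; [[ 0.42031572 -0.31173341  0.107     ]]
pred rim box for cup at mark / 4 / 8mm short:
0 [281.7 207.7] [309.4 235.2]
0.004 [280.  207.9] [307.8 235.4]
0.008 [278.4 208.1] [306.1 235.6]
```

```bash
python3 -c "
from rig import env,readout
print(readout.observe()['ft_force'],env.close_job())"
```

```text
the job is handed in; nothing more can be done
[ 0.19336302 -0.44767127  0.44709639] None
```

The teal tumbler is standing upright, mouth up, on the empty front mark, and I have handed the job in. I gripped it across its diameter near the mouth, lifted it and turned it about 80°. I then set its lower edge down and pressed it level, released it and backed the gripper away. This took about 9 s of the 35 s.

- **Position:** the last top view puts its rim about 4–5 mm short of the mark's centre. That was deliberate, to keep the gripper clear of the grey tumbler, and the base sits fully inside the white ring.
- **Neighbours:** the bottle, bud jar and grey tumbler look unmoved in the final pictures. I checked this by eye and did not measure it.
- **Robot:** the gripper was empty and the wrist force was near zero at hand-in. The highest force reading was about 22 N, while pressing the cup level.
- **Not as planned:** the 55° tilt I wanted for the grasp was not possible because of joint 4's range and the red tumbler's clearance, so I gripped at 41°. Pressing the cup level made up the last 10°.

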